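# Add a slotted weight to the weight post

## Robot

A 7-joint arm with a two-finger parallel gripper is mounted at the origin on a cart in front of the work surface, level with it; the furniture and walls round the work are solid. World frame = base frame: x ahead of the robot, y to its left, z up, the work surface at z = 0. Lengths are in m, angles in rad, forces in N, time in s.
With the tool pointing down it reaches from about 0.4 to 0.85 m from the base axis. Payload 4.5 kg.
Tool frame: the origin (TCP) lies on the centre line of the jaws, within the pads' length; the fingertips stand 11 mm ahead of it and the grasp point (between the pads) lies 8 mm behind it; z points along the fingers, y is the line along which they close (so a half turn about z gives the same grasp; the last joint's range is limited). The gripper opens to 88 mm and grips with 3 to 60 N. Pads are 18 mm wide; open, the fingers measure 123 mm over their backs; the gripper's body (75 mm by 187 mm) begins 45 mm behind the grasp point.
Start: joints at [1.231, 0.689, -0.195, 1.565, 0.157, 0.902, -0.215], TCP at [0.228, -0.582, 0.25] pointing down, gripper open.
Joint ranges: [-3.01, 3.01], [-0.46, 2.08], [-1.47, 1.51], [0.13, 2.56], [-1, 4.14], [0.04, 2.09], [-2.66, 2.66]. Speed limits (rad/s): [2.57, 2.57, 3.14, 3.14, 3.14, 3.14, 3.14].

## Interface

Orientations are given as a unit quaternion [x, y, z, w].
In Python, from plant import * gives the robot as it stands. The module is installed in compiled form; this text tells all that it offers.
- The arm moves only by the tool send_rows, never from a script. Its argument "motion" is a list of rows, each an object of numbers: "x", "y", "z": the shift along the tool's x, y, z in cm; "rx", "ry", "rz": the turn, a rotation vector about the tool's x, y, z in rad; "jaw": the finger opening in cm, from 0 to 8.81. In form: [{"x": .., "y": .., "z": .., "rx": .., "ry": .., "rz": .., "jaw": ..}, ...]. A call has exactly 5 rows; each row shifts and turns the commanded pose from where the row before left it, along the tool's axes as they then stand; what a row does not reach is not made up. A row lasts 1/10 s, in which the tool goes at most 50 mm and 8.59 degrees, less where a joint would pass 70% of its speed; a pose out of reach is approached as far as the arm can. A call is refused whole if a number of a shift passes 5 or a number of a turn 0.15, either way. A call with a gripper value outside its range is refused whole. The fingers move at their own pace and stop on an object; "grip_force" is the grip in N (left out, the last holds). Time passes only in rows, so rows that do not move let the fingers close, or fill a call up. It gives the time, the measured TCP pose, the force, the opening and the grip force at its end, in the units of the state.
- get_state(): the state, without advancing time (a new reading comes with each control period).
- snapshot(name): name is "side" or "top" or "wrist"; returns a dict with "img" (420x560x3 uint8, red, green, blue), "vertical_fov" (degrees; the focal length in pixels is half the picture's height over the tangent of half this angle, whatever the lens; pixels are square), "cx", "cy" (the principal point, pixels), "extrinsics" (4x4, takes a point from camera to world coordinates). Camera axes: x right, y up, looking along -z (the intrinsics and any distortion apply to the point x, -y, -z); pixel columns grow to the right and rows downward; lengths in m; the calibration is good to about 2 mm. The wrist camera is an equidistant fisheye: a pixel r from the principal point sees the ray r / f radians off the axis. A picture is of the moment at which its call begins. There is no depth.
- finish_job(): hands the job in; it is judged then, once.
The state is a dict: "clock": time; "q": joint angles; "qd": joint speeds; "joint_torque": joint torques, N m; "tool_pos": TCP position; "eef_rot": TCP orientation; "contact_force": force on the tool from outside, world axes, zero at the start; "moment": the same for the moment, N m; "opening": opening from 0.0 (shut) to 1.0 (fully open); "finger_force": force on a finger pad.
Only numpy, scipy, OpenCV 4.12 (cv2) and the standard library are available. Lean on these libraries where they do the work, as an engineer would, in place of code of your own. Each camera call takes 0.05 s, during which the arm holds its last target. There are 200 camera calls.

## Task

Add the loose slotted steel weight to the weight post on the bench: slide it sideways onto the stem under the knob and let it down over the stem's collar until it lies flat on the weight already there, then turn it so that its slot points the opposite way from the slot of the weight below. The stem is clamped a little off the middle of its foot, so feel the weight on gently and never force it, and leave the weight already on the post and the other things on the bench where they are.

Things in the scene. Friction and masses are not known exactly. Their poses are not given: they have to be found in the camera images.
- post_base: Weight post, fixed to the bench: a round grey foot 100 mm across, 12 mm high, with three small bolt heads (tops at 17 mm) near its edge, and an upright steel stem. Origin: centre of the foot's underside, z up. The stem is flat-sided with rounded ends, 16 mm long along this body's x axis, 10 mm thick along its y axis; at its root it has a round collar, 17 mm across, whose top is 34 mm above the bench.
- knob_nominal (a point): Point 68 mm above post_base's origin: where the top of the stem's knob (29 mm across, 55 to 68 mm above the bench) would be if centred. BUT stem, collar and knob are clamped in an oversize hole and stand up to 7 mm from this point along post_base's x and 6 mm along its y; it differs each time and is not measured. They stand upright, untwisted, and do not give.
- lower_weight: The slotted steel weight already on the post, lying loose on the foot, about centred on it: disc 64 mm across, 18 mm thick, so its top is 30 mm above the bench and the stem's collar stands 4 mm out of it; hole 36 mm, slot 16 mm wide. Origin: centre of its underside, z up; its slot runs from the hole out to the rim along its +x axis.
- lower_slot_mouth (a point): The middle of the lower weight's slot mouth, 30 mm from its centre along its +x axis, 9 mm above its underside.
- loose_weight: The slotted steel weight to add, lying flat on the bench: disc 60 mm across, 14 mm thick, about 280 g, two parallel gripping flats 52 mm apart (at its y = +26 and -26 mm). Hole 19.2 mm across, slot 12 mm wide from hole to rim along its +x axis. Origin: centre of the hole at the underside, z up. It goes on sideways above the collar (21 mm free under the knob), then drops 4 mm over the collar and lies flat.
- slot_mouth (a point): Middle of the loose weight's slot mouth, 28 mm from its centre along its +x axis, 7 mm up; the slot's last 12 mm flare to 27 mm wide at the rim. It passes the stem only with its x axis parallel (within about 5 degrees) to post_base's x axis, slot leading, moving along post_base's +x or -x. Above the collar the hole has 1.6 mm play along the stem and 3.5 mm across it; over the collar 1 mm; it turns freely there.
- plain_ring: A plain closed steel ring without a slot, 60 mm across, 14 mm thick, hole 28 mm, lying on the bench; not to be used. Origin: centre of the underside.
- tape_measure: Yellow pocket tape measure, 33 x 76 x 67 mm, bystander. Origin: centre of the underside.
- abrasive_roll: Brown roll of abrasive cloth standing on end, 61 mm across, 50 mm high, bystander. Origin: centre of the underside.
- chuck_key: Steel T-shaped chuck key lying flat, 70 x 112 x 13 mm, bystander. Origin: centre of the underside.
Not all that is in view belongs to the job. What is shaped like the lower_weight but black or red is not meant.

How it is judged:
By the outcome, as a careful person would: the job done as asked, in the order asked, and still so for the second after the job is handed in, with the robot touching nothing.
It also fails if it takes over 67 s, if anything falls off the work surface, if the arm or the gripper's body presses on something with over 40 N, if the wrist force passes 120 N, or if a joint passes its speed limit or range.

## Working session

There is one attempt and no reset: what is moved stays moved. The work goes in short steps, Python scripts to look and compute and a tool call to move; the robot and the scene stay as the last step left them, time stands still between calls to the robot, and variables do not carry over. Pictures are saved under pics/ and viewed, at most 10 in all, crops included, and the job is handed in when it is done.

Besides the shell and the picture viewer there is one more tool, called after "Call:" by a JSON object that holds its "method" and its "body", one argument or row to a line. send_rows: Moves the arm, as the interface text tells. Its arguments: {"type":"object","properties":{"motion":{"type":"array"},"grip_force":{"type":"number"}},"required":["motion"]}

```bash
mkdir -p pics
cat > h.py <<'E'
from plant import *
import numpy as np, cv2
from scipy.spatial.transform import Rotation as R
def take(n,name):
    s=snapshot(n); cv2.imwrite(f'pics/{name}.png',s['img'][:,:,::-1]); np.save(f'pics/{name}.npy',s,allow_pickle=True); return s
def load(name): return np.load(f'pics/{name}.npy',allow_pickle=True).item()
def ray(s,u,v,fish=False):
    f=210/np.tan(np.radians(s['vertical_fov'])/2); a=(u-s['cx']); b=(v-s['cy'])
    if fish:
        r=np.hypot(a,b)+1e-9; t=r/f; d=np.array([a/r*np.sin(t),-b/r*np.sin(t),-np.cos(t)])
    else: d=np.array([a/f,-b/f,-1.])
    E=np.array(s['extrinsics']); return E[:3,3],E[:3,:3]@d
def pt(s,u,v,z,fish=False):
    o,d=ray(s,u,v,fish); return o+d*(z-o[2])/d[2]
E
python3 - <<'E'
from h import *
for n in('top','side'):
    s=take(n,n+'0'); print(n,s['vertical_fov'],s['cx'],s['cy'],np.round(s['extrinsics'],3).tolist(),[k for k in s])
g=get_state();print({k:np.round(v,3).tolist() for k,v in g.items()})
E
```

```text
top 47.4131844681198 284.8213068523378 207.3709441464985 [[0.007, 0.985, -0.17, 0.384], [-1.0, 0.007, 0.002, 0.033], [0.003, 0.17, 0.985, 1.044], [0.0, 0.0, 0.0, 1.0]] ['img', 'vertical_fov', 'cx', 'cy', 'extrinsics']
side 52.500464664691975 279.3029364597341 206.718508488703 [[-0.967, 0.135, -0.218, 0.363], [-0.256, -0.544, 0.799, 0.784], [-0.011, 0.828, 0.561, 0.607], [0.0, 0.0, 0.0, 1.0]] ['img', 'vertical_fov', 'cx', 'cy', 'extrinsics']
{'clock': 0.1, 'q': [1.231, 0.69, -0.195, 1.566, 0.157, 0.903, -0.215], 'qd': [-0.001, -0.003, 0.001, -0.003, -0.0, -0.0, 0.0], 'joint_torque': [-0.003, -52.85, -1.271, -15.383, -0.053, 0.002, 0.0], 'tool_pos': [0.228, -0.581, 0.249], 'eef_rot': [0.983, 0.186, -0.0, -0.001], 'contact_force': [0.753, 0.259, -0.452], 'moment': [0.007, -0.016, -0.028], 'finger_force': 0.0, 'opening': 1.0}
```

View pics/top0.png

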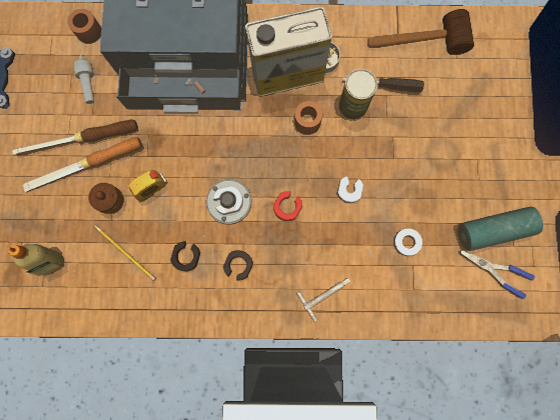

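View pics/side0.png

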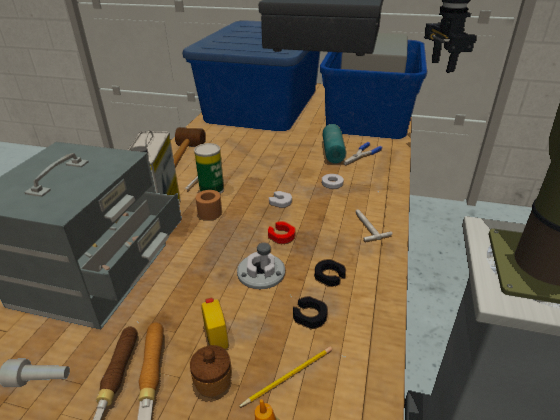

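The top view shows the post at (229,201), the loose weight at (350,189) with its slot pointing down (toward the robot), and the plain ring at (408,242). Next I'll zoom in.

Run:
```python
from h import *
s=load('top0')
for n,u,v,z in(('loose',350,189,.014),('post',229,201,.012),('knob',228,199,.068)): print(n,pt(s,u,v,z).round(3))
im=s['img'][:,:,::-1]
a=cv2.resize(im[170:235,195:265],None,fx=5.7,fy=5.7,interpolation=cv2.INTER_CUBIC)
b=cv2.resize(im[157:222,315:385],None,fx=5.7,fy=5.7,interpolation=cv2.INTER_CUBIC)
cv2.imwrite('pics/c1.png',np.hstack([a,b]))
```

```text
loose [ 0.604 -0.112  0.014]
post [0.575 0.154 0.012]
knob [0.569 0.15  0.068]
```

View pics/c1.png

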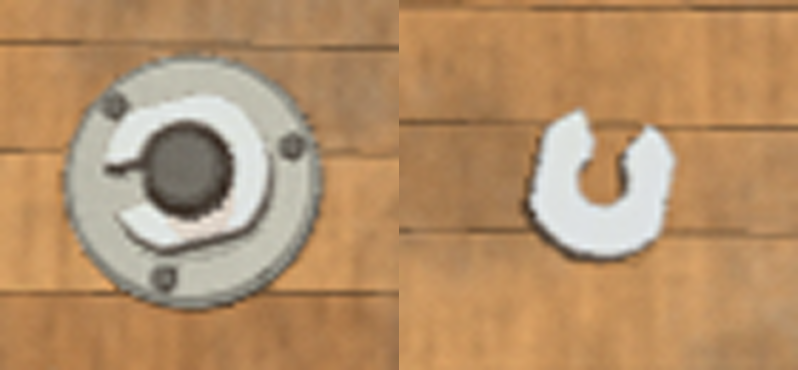

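The loose weight's slot points up and slightly right, so its world yaw is about -17°. The lower weight's slot points left, at about +98° world. I'll fly toward the loose weight.

Call:
{"method": "send_rows", "body": {
  "motion": [
    {"x": 2, "y": -1.1},
    {"x": 3.5, "y": -2},
    {"x": 3.5, "y": -2},
    {"x": 3.5, "y": -2},
    {"x": 3.5, "y": -2}
  ],
  "grip_force": 20
}}

```text
schema error: expected keys x, y, z, rx, ry, rz, jaw
```

Call:
{"method": "send_rows", "body": {
  "motion": [
    {"x": 3.5, "y": -2},
    {"x": 3.5, "y": -2},
    {"x": 3.5, "y": -2},
    {"x": 3.5, "y": -2},
    {"x": 3.5, "y": -2}
  ]
}}

```text
schema error: expected keys x, y, z, rx, ry, rz, jaw
```

Call:
{"method": "send_rows", "body": {
  "motion": [
    {"x": 3.5, "y": -2, "z": 1},
    {"x": 3.5, "y": -2, "z": 1},
    {"x": 3.5, "y": -2, "z": 1},
    {"x": 3, "y": -1.8, "z": 1},
    {"x": 2, "y": -1.2}
  ]
}}

```text
schema error: expected keys x, y, z, rx, ry, rz, jaw
```

Call:
{"method": "send_rows", "body": {
  "motion": [
    {"rz": 0.14},
    {"rz": 0.14},
    {"rz": 0.14},
    {"rz": 0.14},
    {"rz": 0.11}
  ]
}}

```text
schema error: expected keys x, y, z, rx, ry, rz, jaw
```

Run:
```python
from h import *
s=take('wrist','w1'); print(s['vertical_fov'],s['cx'],s['cy'],np.round(s['extrinsics'],3).tolist())
g=get_state();print({k:np.round(g[k],3).tolist() for k in('clock','q','tool_pos','eef_rot','contact_force')})
```

```text
65.70646984690485 276.88518221482417 213.5707193007649 [[0.364, 0.897, 0.249, 0.292], [-0.931, 0.351, 0.097, -0.558], [-0.001, -0.268, 0.964, 0.385], [0.0, 0.0, 0.0, 1.0]]
{'clock': 0.15, 'q': [1.231, 0.69, -0.195, 1.566, 0.157, 0.902, -0.215], 'tool_pos': [0.228, -0.581, 0.249], 'eef_rot': [0.983, 0.186, -0.0, -0.001], 'contact_force': [0.506, 0.609, 0.291]}
```

View pics/w1.png

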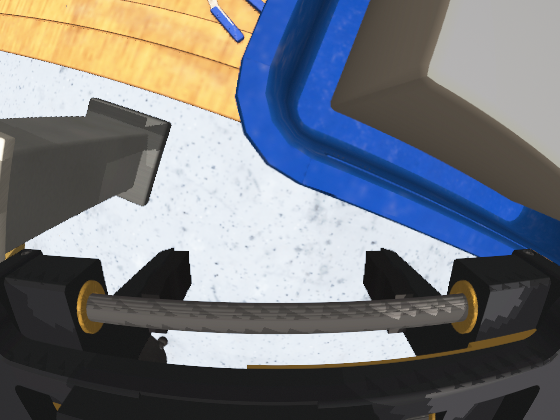

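The wrist camera sits on the tool's +x side and image up is tool +x. The blue bin (right edge) lies well off the path. Every key has to be given in each row.

Call:
{"method": "send_rows", "body": {
  "motion": [
    {"x": 2, "y": -1.1, "z": 0, "rx": 0, "ry": 0, "rz": 0, "jaw": 8.8},
    {"x": 3.5, "y": -2, "z": 0, "rx": 0, "ry": 0, "rz": 0, "jaw": 8.8},
    {"x": 3.5, "y": -2, "z": 0, "rx": 0, "ry": 0, "rz": 0, "jaw": 8.8},
    {"x": 3.5, "y": -2, "z": 0, "rx": 0, "ry": 0, "rz": 0, "jaw": 8.8},
    {"x": 3.5, "y": -2, "z": 0, "rx": 0, "ry": 0, "rz": 0, "jaw": 8.8}
  ],
  "grip_force": 20
}}

```text
clock: 0.65
tool_pos: [0.3447, -0.4373, 0.2496]
eef_rot: [0.983, 0.186, -0.0, -0.0]
contact_force: [0.1, 0.3, -0.3]
opening: 1.001
finger_force: 0.0
```

Call:
{"method": "send_rows", "body": {
  "motion": [
    {"x": 3.5, "y": -2, "z": 0, "rx": 0, "ry": 0, "rz": 0, "jaw": 8.8},
    {"x": 3.5, "y": -2, "z": 0, "rx": 0, "ry": 0, "rz": 0, "jaw": 8.8},
    {"x": 3.5, "y": -2, "z": 0, "rx": 0, "ry": 0, "rz": 0, "jaw": 8.8},
    {"x": 3.5, "y": -2, "z": 0, "rx": 0, "ry": 0, "rz": 0, "jaw": 8.8},
    {"x": 3.5, "y": -2, "z": 0, "rx": 0, "ry": 0, "rz": 0, "jaw": 8.8}
  ]
}}

```text
clock: 1.15
tool_pos: [0.4711, -0.2803, 0.2496]
eef_rot: [0.983, 0.186, -0.0, -0.0]
contact_force: [1.0, 0.5, -0.0]
opening: 0.999
finger_force: 0.0
```

Call:
{"method": "send_rows", "body": {
  "motion": [
    {"x": 3.5, "y": -2, "z": 1, "rx": 0, "ry": 0, "rz": 0, "jaw": 8.8},
    {"x": 3.5, "y": -2, "z": 1, "rx": 0, "ry": 0, "rz": 0, "jaw": 8.8},
    {"x": 3.5, "y": -2, "z": 1, "rx": 0, "ry": 0, "rz": 0, "jaw": 8.8},
    {"x": 3, "y": -1.8, "z": 1, "rx": 0, "ry": 0, "rz": 0, "jaw": 8.8},
    {"x": 2, "y": -1.2, "z": 0, "rx": 0, "ry": 0, "rz": 0, "jaw": 8.8}
  ]
}}

```text
clock: 1.65
tool_pos: [0.5825, -0.1377, 0.2081]
eef_rot: [0.982, 0.188, -0.001, -0.001]
contact_force: [0.2, -0.2, 0.3]
opening: 1.001
finger_force: 0.0
```

Call:
{"method": "send_rows", "body": {
  "motion": [
    {"x": 0, "y": 0, "z": 0, "rx": 0, "ry": 0, "rz": 0.14, "jaw": 8.8},
    {"x": 0, "y": 0, "z": 0, "rx": 0, "ry": 0, "rz": 0.14, "jaw": 8.8},
    {"x": 0, "y": 0, "z": 0, "rx": 0, "ry": 0, "rz": 0.14, "jaw": 8.8},
    {"x": 0, "y": 0, "z": 0, "rx": 0, "ry": 0, "rz": 0.14, "jaw": 8.8},
    {"x": 0, "y": 0, "z": 0, "rx": 0, "ry": 0, "rz": 0.11, "jaw": 8.8}
  ]
}}

```text
clock: 2.15
tool_pos: [0.5816, -0.1412, 0.2094]
eef_rot: [0.989, -0.15, -0.0, 0.0]
contact_force: [0.2, 0.2, 0.9]
opening: 0.998
finger_force: 0.0
```

Run:
```python
from h import *
s=take('wrist','w2')
g=get_state();print({k:np.round(g[k],3).tolist() for k in('clock','q','tool_pos','eef_rot','contact_force')})
```

```text
{'clock': 2.2, 'q': [0.118, 0.702, 0.076, 1.698, -0.072, 0.744, -1.647], 'tool_pos': [0.582, -0.141, 0.209], 'eef_rot': [0.988, -0.152, -0.0, 0.0], 'contact_force': [0.541, -0.665, 0.002]}
```

View pics/w2.png

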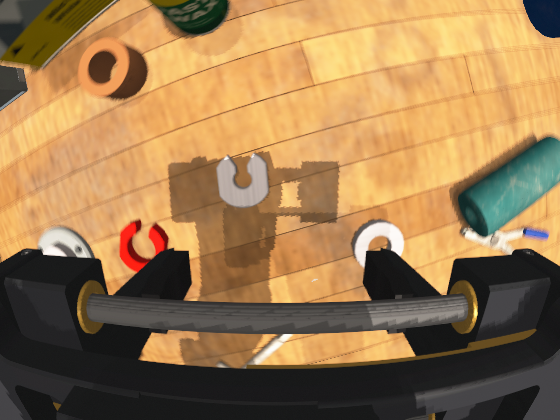

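The weight shows at (242,181) with its slot up, and the plain ring is at (380,243). I'll measure the weight now.

```bash
cat >> h.py <<'E'
def weight(s,box,z,thr=150,fish=True,sat=60):
    u0,v0,u1,v1=box; im=np.ascontiguousarray(s['img'][v0:v1,u0:u1])
    hsv=cv2.cvtColor(im,cv2.COLOR_RGB2HSV); m=((hsv[...,1]<sat)&(hsv[...,2]>thr)).astype(np.uint8)
    n,l,st,c=cv2.connectedComponentsWithStats(m); k=1+np.argmax(st[1:,4]); m=(l==k).astype(np.uint8)
    c=max(cv2.findContours(m,0,cv2.CHAIN_APPROX_NONE)[0],key=len)[:,0]
    return c+[u0,v0], np.array([pt(s,u+u0,v+v0,z,fish)[:2] for u,v in c]), m
def flats(P):
    H=cv2.convexHull(P.astype(np.float32))[:,0].astype(float)
    th=np.radians(np.arange(0,180,.5)); N=np.c_[np.cos(th),np.sin(th)]; p=H@N.T
    w=p.max(0)-p.min(0); i=w.argmin(); n=N[i]; t=np.array([n[1],-n[0]]); 
    mid=n*(p[:,i].max()+p[:,i].min())/2; q=H@t
    return np.degrees(th[i]),w[i],mid,t,q.min(),q.max()
E
python3 - <<'E'
from h import *
s=load('w2')
for thr in(120,150,170):
    c,P,m=weight(s,(205,140,285,220),.014,thr); a,w,mid,t,q0,q1=flats(P)
    print(thr,m.sum(),c.min(0),c.max(0),'n',a,'w',w.round(4),'len',round(q1-q0,4),'A',(mid+t*(q0+q1)/2).round(4),'t',t.round(3),(mid+t*q0).round(4),(mid+t*q1).round(4))
s=load('top0'); c,P,m=weight(s,(325,165,375,215),.014,150,False); a,w,mid,t,q0,q1=flats(P); print('top',a,w,q1-q0,mid+t*(q0+q1)/2)
E
```

```text
120 1803 [217 153] [268 207] n 77.5 w 0.052 len 0.0558 A [ 0.6035 -0.1124] t [ 0.976 -0.216] [ 0.5763 -0.1063] [ 0.6307 -0.1184]
150 1702 [217 153] [267 206] n 77.5 w 0.051 len 0.0546 A [ 0.6042 -0.1121] t [ 0.976 -0.216] [ 0.5775 -0.1061] [ 0.6308 -0.118 ]
170 1562 [217 153] [266 205] n 77.0 w 0.0496 len 0.0542 A [ 0.6044 -0.1122] t [ 0.974 -0.225] [ 0.578  -0.1061] [ 0.6309 -0.1183]
top 79.0 0.051740443529159755 0.05407894378860634 [ 0.60378472 -0.11247799]
```

Call:
{"method": "send_rows", "body": {
  "motion": [
    {"x": 0, "y": 0, "z": 0, "rx": 0, "ry": 0, "rz": -0.087, "jaw": 8.8},
    {"x": 0.6, "y": -1.3, "z": 2, "rx": 0, "ry": 0, "rz": 0, "jaw": 8.8},
    {"x": 0.6, "y": -1.3, "z": 4, "rx": 0, "ry": 0, "rz": 0, "jaw": 8.8},
    {"x": 0.4, "y": -0.7, "z": 4, "rx": 0, "ry": 0, "rz": 0, "jaw": 8.8},
    {"x": 0, "y": 0, "z": 4, "rx": 0, "ry": 0, "rz": 0, "jaw": 8.8}
  ]
}}

```text
clock: 2.7
tool_pos: [0.6055, -0.1103, 0.0684]
eef_rot: [0.995, -0.102, 0.001, -0.001]
contact_force: [0.9, -0.3, -0.2]
opening: 0.996
finger_force: 0.0
```

Call:
{"method": "send_rows", "body": {
  "motion": [
    {"x": 0, "y": 0, "z": 1, "rx": 0, "ry": 0, "rz": 0, "jaw": 8.8},
    {"x": 0, "y": 0, "z": 0, "rx": 0, "ry": 0, "rz": 0, "jaw": 8.8},
    {"x": 0, "y": 0, "z": 0, "rx": 0, "ry": 0, "rz": 0, "jaw": 8.8},
    {"x": 0, "y": 0, "z": 0, "rx": 0, "ry": 0, "rz": 0, "jaw": 8.8},
    {"x": 0, "y": 0, "z": 0, "rx": 0, "ry": 0, "rz": 0, "jaw": 8.8}
  ]
}}

```text
clock: 3.2
tool_pos: [0.6055, -0.1128, 0.0616]
eef_rot: [0.995, -0.104, 0.002, 0.0]
contact_force: [-1.0, -0.6, -0.5]
opening: 1.002
finger_force: 0.0
```

Run:
```python
from h import *
s=take('wrist','w3')
g=get_state();p=g['tool_pos'];r=g['eef_rot'];print(g['clock'],np.round(p,4),np.degrees(2*np.arctan2(r[1],r[0])),np.round(r,3))
f=210/np.tan(np.radians(s['vertical_fov'])/2)
E=np.array(s['extrinsics']);d=E[:3,:3].T@(np.array([.605,-.1127,.014])-E[:3,3]);t=np.arctan2(np.hypot(d[0],d[1]),-d[2]);h=np.hypot(d[0],d[1])
c0=(s['cx']+f*t*d[0]/h,s['cy']-f*t*d[1]/h);print(c0)
b=[int(c0[0]-70),int(c0[1]-80),int(c0[0]+70),int(c0[1]+75)]
c,P,m=weight(s,b,.014,150);a,w,mid,tt,q0,q1=flats(P);print(m.sum(),a,w,q1-q0,mid+tt*(q0+q1)/2,mid+tt*(q1-.0268))
```

```text
3.25 [ 0.6052 -0.1127  0.0613] -11.991379287952405 [ 0.995 -0.104  0.001  0.   ]
(np.float64(274.18159928097094), np.float64(243.6661042444423))
2016 97.5 0.026709823122937737 0.05620579736084241 [ 0.60422998 -0.09745096] [ 0.60552173 -0.09728089]
```

Call:
{"method": "send_rows", "body": {
  "motion": [
    {"x": 0, "y": 0, "z": 2, "rx": 0, "ry": 0, "rz": 0, "jaw": 8.8},
    {"x": 0, "y": 0, "z": 1.7, "rx": 0, "ry": 0, "rz": 0, "jaw": 8.8},
    {"x": 0, "y": 0, "z": 0.7, "rx": 0, "ry": 0, "rz": 0, "jaw": 8.8},
    {"x": 0, "y": 0, "z": 0.2, "rx": 0, "ry": 0, "rz": 0, "jaw": 8.8},
    {"x": 0, "y": 0, "z": 0, "rx": 0, "ry": 0, "rz": 0, "jaw": 8.8}
  ],
  "grip_force": 15
}}

```text
clock: 3.75
tool_pos: [0.6043, -0.1124, 0.0136]
eef_rot: [0.995, -0.104, -0.0, 0.0]
contact_force: [-0.5, 0.2, 0.2]
opening: 0.995
finger_force: 0.0
```

Call:
{"method": "send_rows", "body": {
  "motion": [
    {"x": 0, "y": 0, "z": 0, "rx": 0, "ry": 0, "rz": 0, "jaw": 4.8},
    {"x": 0, "y": 0, "z": 0, "rx": 0, "ry": 0, "rz": 0, "jaw": 4.8},
    {"x": 0, "y": 0, "z": 0, "rx": 0, "ry": 0, "rz": 0, "jaw": 4.8},
    {"x": 0, "y": 0, "z": 0, "rx": 0, "ry": 0, "rz": 0, "jaw": 4.8},
    {"x": 0, "y": 0, "z": 0, "rx": 0, "ry": 0, "rz": 0, "jaw": 4.8}
  ],
  "grip_force": 15
}}

```text
clock: 4.25
tool_pos: [0.6046, -0.1118, 0.014]
eef_rot: [0.995, -0.104, 0.0, -0.0]
contact_force: [0.6, 0.5, 1.4]
opening: 0.587
finger_force: 15.0
```

Call:
{"method": "send_rows", "body": {
  "motion": [
    {"x": 0, "y": 0, "z": 0, "rx": 0, "ry": 0, "rz": 0, "jaw": 4.0},
    {"x": 0, "y": 0, "z": 0, "rx": 0, "ry": 0, "rz": 0, "jaw": 4.0},
    {"x": 0, "y": 0, "z": 0, "rx": 0, "ry": 0, "rz": 0, "jaw": 4.0},
    {"x": 0, "y": 0, "z": 0, "rx": 0, "ry": 0, "rz": 0, "jaw": 4.0},
    {"x": 0, "y": 0, "z": 0, "rx": 0, "ry": 0, "rz": 0, "jaw": 4.0}
  ],
  "grip_force": 30
}}

```text
clock: 4.75
tool_pos: [0.6046, -0.1118, 0.014]
eef_rot: [0.995, -0.104, 0.0, -0.0]
contact_force: [-0.4, 3.0, 4.3]
opening: 0.584
finger_force: 30.0
```

Call:
{"method": "send_rows", "body": {
  "motion": [
    {"x": 0, "y": 0, "z": -1, "rx": 0, "ry": 0, "rz": 0, "jaw": 4.0},
    {"x": 0, "y": 0, "z": -3, "rx": 0, "ry": 0, "rz": 0, "jaw": 4.0},
    {"x": 0, "y": 0, "z": -3, "rx": 0, "ry": 0, "rz": 0, "jaw": 4.0},
    {"x": -1, "y": -1, "z": -1, "rx": 0, "ry": 0, "rz": 0, "jaw": 4.0},
    {"x": -2, "y": -2, "z": 0, "rx": 0, "ry": 0, "rz": 0, "jaw": 4.0}
  ]
}}

```text
clock: 5.25
tool_pos: [0.5823, -0.0793, 0.0953]
eef_rot: [0.994, -0.107, 0.002, 0.001]
contact_force: [-0.7, 0.3, -3.6]
opening: 0.586
finger_force: 30.0
```

Call:
{"method": "send_rows", "body": {
  "motion": [
    {"x": -3, "y": -3, "z": 0, "rx": 0, "ry": 0, "rz": 0, "jaw": 4.0},
    {"x": -3, "y": -3, "z": 0, "rx": 0, "ry": 0, "rz": 0, "jaw": 4.0},
    {"x": -2, "y": -1.7, "z": 0, "rx": 0, "ry": 0, "rz": 0, "jaw": 4.0},
    {"x": 0, "y": 0, "z": 0, "rx": 0, "ry": 0, "rz": 0, "jaw": 4.0},
    {"x": 0, "y": 0, "z": 0, "rx": 0, "ry": 0, "rz": 0, "jaw": 4.0}
  ]
}}

```text
clock: 5.75
tool_pos: [0.5178, 0.0158, 0.0934]
eef_rot: [0.995, -0.104, -0.001, 0.0]
contact_force: [0.4, -1.0, -3.1]
opening: 0.582
finger_force: 30.0
```

Run:
```python
from h import *
s=take('wrist','w4')
g=get_state();r=g['eef_rot'];print(g['clock'],np.round(g['tool_pos'],4),np.degrees(2*np.arctan2(r[1],r[0])),g['opening'],g['q'],g['contact_force'])
t=load('side0')['img']; w=s['img']
a=cv2.resize(t[225:295,225:300],(375,350),interpolation=cv2.INTER_CUBIC)
cv2.imwrite('pics/c2.png',np.hstack([cv2.resize(w[:280,:280],(420,420)),cv2.resize(a,(375,420))])[:,:,::-1])
```

```text
5.8 [0.5187 0.0146 0.0935] -12.00011632889678 0.584014785905586 [-0.14968524  0.81166677  0.05316808  2.01189377 -0.11918305  0.32122354
 -1.78015615] [ 0.3478136  -0.54897428 -2.93150411]
```

View pics/c2.png

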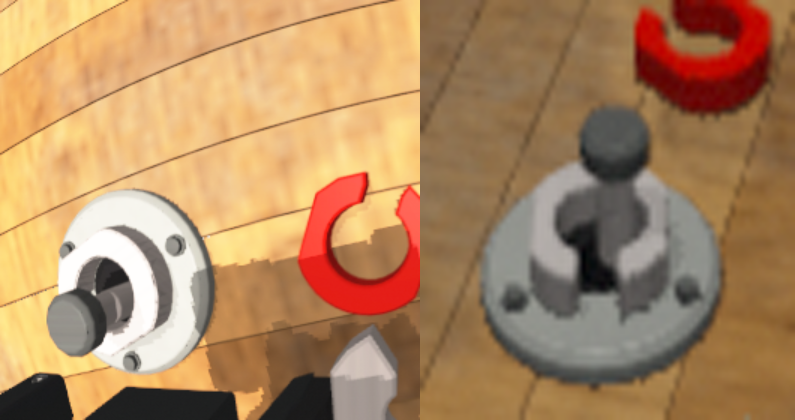

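The wrist view (left) shows the post, with the knob at (51,215) and bolts at about (46,166), (118,163) and (88,241) in full-image pixels. The stem shows beneath the knob. I'll zoom in.

Run:
```python
from h import *
w=load('w4')['img'][120:255,25:150];t=load('side0')['img'][240:290,238:288]
a=cv2.resize(w,(500,540),interpolation=cv2.INTER_CUBIC);b=cv2.resize(t,(300,300),interpolation=cv2.INTER_CUBIC)
o=np.zeros((540,800,3),np.uint8);o[:,:500]=a;o[:300,500:]=np.clip(b.astype(int)*1.3,0,255);cv2.imwrite('pics/c3.png',o[:,:,::-1])
```

```text
(no output)
```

View pics/c3.png

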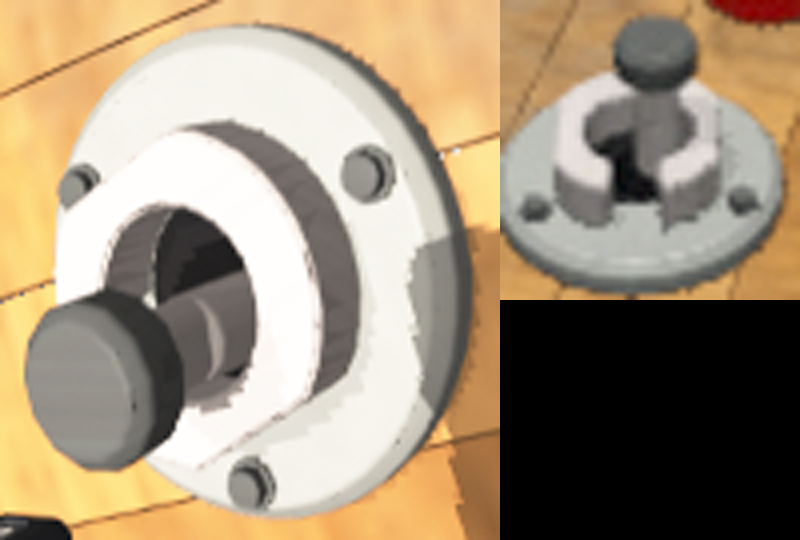

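The zoom shows the stem nearly as wide as the collar from this side, so its x axis is roughly along world x. I'll compute the foot, bolts, knob and slot from these pixels.

Run:
```python
from h import *
s=load('w4'); Z=lambda x,y,z: pt(s,25+x/4,120+y/4,z,True)[:2]
B=np.array([Z(368,172,.017),Z(78,187,.017),Z(248,483,.017)])
# circumcentre of bolts
A=2*(B[1:]-B[0]);c=np.linalg.solve(A,(B[1:]**2).sum(1)-(B[0]**2).sum());print('bolts',B.round(4).tolist(),'cc',c.round(4),np.linalg.norm(B-c,axis=1).round(4),np.degrees(np.arctan2(*(B-c).T[::-1])).round(1))
print('knob',Z(84,382,.068).round(4),[Z(x,y,.068).round(4).tolist() for x,y in((27,375),(75,295),(140,395),(95,468))])
print('stem edge',[ (Z(x,y,.034)*1000).round(1).tolist() for x,y in((200,297),(214,325),(217,345),(212,372))])
# lower weight hull
q,P,m=weight(s,(30,140,125,250),.030,235,True,25)
t=load('top0');T=lambda x,y,z: pt(t,195+x/5.7,170+y/5.7,z)[:2]
print('top foot c',T(193,182,.012),'knob',T(187,169,.068))
B=np.array([T(115,103,.017),T(291,146,.017),T(164,278,.017)]);A=2*(B[1:]-B[0]);c=np.linalg.solve(A,(B[1:]**2).sum(1)-(B[0]**2).sum());print(c,np.linalg.norm(B-c,axis=1).round(4),np.degrees(np.arctan2(*(B-c).T[::-1])).round(1))
```

```text
bolts [[0.5873, 0.115], [0.6029, 0.1831], [0.5367, 0.1627]] cc [0.5758 0.1535] [0.0402 0.0402 0.0402] [-73.3  47.5 166.8]
knob [0.5699 0.1497] [[0.5737, 0.1621], [0.5832, 0.1459], [0.5655, 0.1388], [0.5562, 0.1537]]
stem edge [[575.3, 146.9], [569.8, 145.6], [566.2, 146.3], [561.8, 149.3]]
top foot c [0.57321953 0.15426462] knob [0.56773814 0.15000569]
[0.57479508 0.15529165] [0.0406 0.0406 0.0406] [ 46.  -73.1 168. ]
```

Foot centre is about (0.5755, 0.154), the stem about (0.569, 0.150), and the post's x axis is at about -13° (bolts at 47, 167 and -73°, which agrees with the stem's flat). The weight is already at that yaw. I'll go to the staging spot behind the stem.

Call:
{"method": "send_rows", "body": {
  "motion": [
    {"x": -0.5, "y": -1.5, "z": 0, "rx": 0, "ry": 0, "rz": 0, "jaw": 4.0},
    {"x": -0.9, "y": -3, "z": 0, "rx": 0, "ry": 0, "rz": 0, "jaw": 4.0},
    {"x": -0.9, "y": -3.5, "z": 0, "rx": 0, "ry": 0, "rz": 0, "jaw": 4.0},
    {"x": -0.9, "y": -3.5, "z": 0, "rx": 0, "ry": 0, "rz": 0, "jaw": 4.0},
    {"x": -0.7, "y": -2.8, "z": 0, "rx": 0, "ry": 0, "rz": 0.01, "jaw": 4.0}
  ]
}}

```text
clock: 6.3
tool_pos: [0.5111, 0.1643, 0.0935]
eef_rot: [0.994, -0.11, 0.0, -0.0]
contact_force: [0.0, -0.1, -3.6]
opening: 0.585
finger_force: 30.0
```

Call:
{"method": "send_rows", "body": {
  "motion": [
    {"x": 0, "y": 0, "z": 0, "rx": 0, "ry": 0, "rz": 0, "jaw": 4.0},
    {"x": 0, "y": 0, "z": 0, "rx": 0, "ry": 0, "rz": 0, "jaw": 4.0},
    {"x": 0, "y": 0, "z": 0, "rx": 0, "ry": 0, "rz": 0, "jaw": 4.0},
    {"x": 0, "y": 0, "z": 0, "rx": 0, "ry": 0, "rz": 0, "jaw": 4.0},
    {"x": 0, "y": 0, "z": 0, "rx": 0, "ry": 0, "rz": 0, "jaw": 4.0}
  ]
}}

```text
clock: 6.8
tool_pos: [0.5108, 0.1617, 0.0937]
eef_rot: [0.994, -0.11, 0.0, 0.0]
contact_force: [0.8, -0.1, -3.4]
opening: 0.585
finger_force: 30.0
```

Run:
```python
from h import *
s=take('wrist','w5')
g=get_state();r=g['eef_rot'];print(g['clock'],np.round(g['tool_pos'],4),np.degrees(2*np.arctan2(r[1],r[0])),g['opening'],np.round(g['contact_force'],1))
cv2.imwrite('pics/c5.png',cv2.resize(s['img'][90:330,130:430],(750,600),interpolation=cv2.INTER_CUBIC)[:,:,::-1])
```

```text
6.85 [0.5107 0.162  0.0937] -12.657731304919597 0.5828882552923704 [ 0.3 -0.1 -2.8]
```

View pics/c5.png

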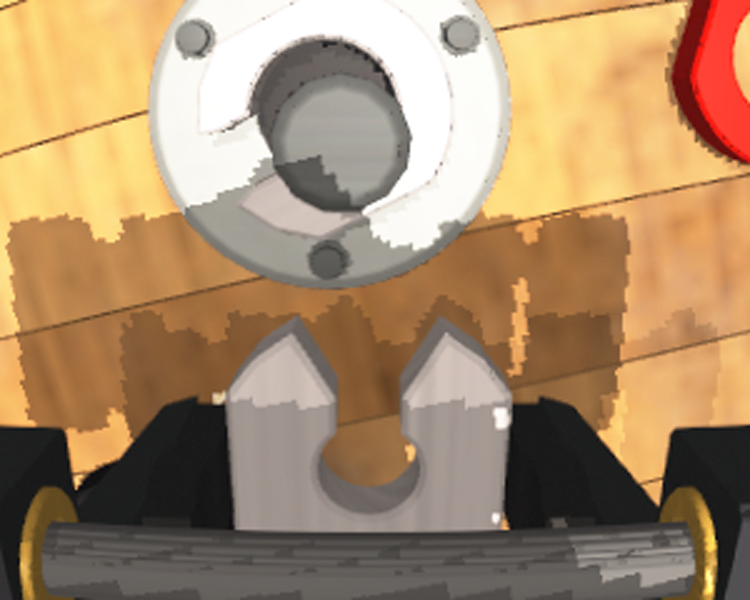

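The view shows the knob top centred near crop (342,143), the weight's slot edges at (337,400) and (402,400), and its tips at (297,320) and (443,320). The -x bolt is straight below the foot centre, which confirms the yaw. I'll work out the relative offset.

Run:
```python
from h import *
s=load('w5'); tp=np.array([.5107,.162]); psi=np.radians(-12.66); X=np.array([np.cos(psi),np.sin(psi)]);Y=np.array([np.sin(psi),-np.cos(psi)])
def Z(x,y,z):
    p=pt(s,130+x/2.5,90+y/2.5,z,True)[:2]; return np.array([(p-tp)@X,(p-tp)@Y])*1000
for n,x,y,z in(('knobL',272,150,.068),('knobR',409,140,.068),('knobT',340,80,.068),('knobB',340,211,.068),('kc',342,143,.068),('slotL',336,402,.0937),('slotR',402,402,.0937),('tipL',297,320,.0937),('tipR',443,320,.0937),('holeL',319,462,.0937),('holeR',420,462,.0937),('bolt1',195,37,.017),('bolt2',461,33,.017),('bolt3',328,258,.017),
 ('lwA',199,131,.03),('lwB',250,115,.03),('lwC',240,203,.03),('lwD',275,172,.03),('lwE',330,236,.03)): print(n,Z(x,y,z).round(1))
B=np.array([Z(195,37,.017),Z(461,33,.017),Z(328,258,.017)]);A=2*(B[1:]-B[0]);c=np.linalg.solve(A,(B[1:]**2).sum(1)-(B[0]**2).sum());print(c,[np.degrees(np.arctan2(-v[1],v[0])).round(1)-12.66 for v in B-c])
```

```text
knobL [ 57.2 -16.9]
knobR [59.  10.3]
knobT [70.9 -3.3]
knobB [44.7 -3.4]
kc [58.4 -2.9]
slotL [14.1 -3.7]
slotR [14.1  8.2]
tipL [ 29.5 -10.3]
tipR [29.4 15.1]
holeL [ 2.1 -7. ]
holeR [ 2.  11.7]
bolt1 [ 83.9 -42.7]
bolt2 [84.1 26.4]
bolt3 [24.4 -8.4]
lwA [ 59.5 -39.4]
lwB [ 63.1 -26.5]
lwC [ 41.3 -29.6]
lwD [ 48.9 -20.6]
lwE [32.7 -7.2]
[64.18996366 -8.09162677] [np.float64(47.739999999999995), np.float64(-72.66), np.float64(166.94)]
```

Relative to the weight, the stem is about 55.6 mm ahead and 5.6 mm to tool -y (measured in the same picture, so the camera bias cancels). I'll shift sideways, then lower to the gap height.

Call:
{"method": "send_rows", "body": {
  "motion": [
    {"x": 0, "y": -0.55, "z": 0.2, "rx": 0, "ry": 0, "rz": 0, "jaw": 4.0},
    {"x": 0, "y": 0, "z": 1.5, "rx": 0, "ry": 0, "rz": 0, "jaw": 4.0},
    {"x": 0, "y": 0, "z": 1.5, "rx": 0, "ry": 0, "rz": 0, "jaw": 4.0},
    {"x": 0, "y": 0, "z": 0.8, "rx": 0, "ry": 0, "rz": 0, "jaw": 4.0},
    {"x": 0, "y": 0, "z": 0.2, "rx": 0, "ry": 0, "rz": 0, "jaw": 4.0}
  ]
}}

```text
clock: 7.35
tool_pos: [0.5112, 0.1685, 0.0508]
eef_rot: [0.994, -0.109, -0.001, 0.0]
contact_force: [-0.2, -0.3, -3.0]
opening: 0.586
finger_force: 30.0
```

Call:
{"method": "send_rows", "body": {
  "motion": [
    {"x": 0.5, "y": 0, "z": 0, "rx": 0, "ry": 0, "rz": 0, "jaw": 4.0},
    {"x": 0.3, "y": 0, "z": 0, "rx": 0, "ry": 0, "rz": 0, "jaw": 4.0},
    {"x": 0, "y": 0, "z": 0, "rx": 0, "ry": 0, "rz": 0, "jaw": 4.0},
    {"x": 0, "y": 0, "z": 0, "rx": 0, "ry": 0, "rz": 0, "jaw": 4.0},
    {"x": 0, "y": 0, "z": 0, "rx": 0, "ry": 0, "rz": 0, "jaw": 4.0}
  ]
}}

```text
clock: 7.85
tool_pos: [0.5194, 0.1668, 0.052]
eef_rot: [0.994, -0.109, 0.0, -0.0]
contact_force: [0.1, 0.5, -3.3]
opening: 0.585
finger_force: 30.0
```

Run:
```python
from h import *
s=take('wrist','w6')
g=get_state();r=g['eef_rot'];print(g['clock'],np.round(g['tool_pos'],4),np.degrees(2*np.arctan2(r[1],r[0])),g['opening'],np.round(g['contact_force'],1),np.round(r,4))
cv2.imwrite('pics/c6.png',cv2.resize(s['img'][90:330,130:430],(750,600),interpolation=cv2.INTER_CUBIC)[:,:,::-1])
```

```text
7.9 [0.5194 0.1668 0.0519] -12.552275982726696 0.5866868417165724 [ 0.2  0.2 -2.5] [ 0.994  -0.1093  0.     -0.    ]
```

View pics/c6.png

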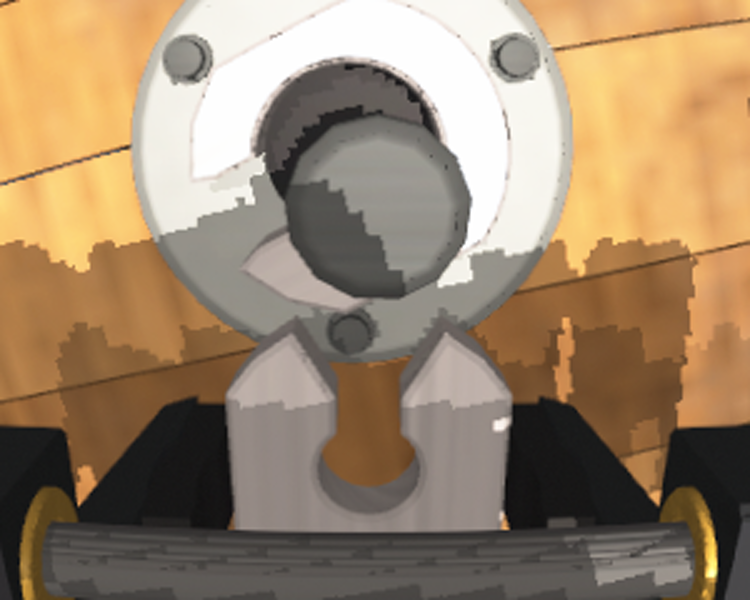

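The knob is now centred at crop (378,207) with the slot line at x≈369, so the stem is slightly to tool +y.

Run:
```python
from h import *
s=load('w6'); tp=np.array([.5194,.1668]); psi=np.radians(-12.55); X=np.array([np.cos(psi),np.sin(psi)]);Y=np.array([np.sin(psi),-np.cos(psi)])
def Z(x,y,z):
    p=pt(s,130+x/2.5,90+y/2.5,z,True)[:2]; return np.array([(p-tp)@X,(p-tp)@Y])*1000
for n,x,y,z in(('knobL',286,207,.066),('knobR',471,207,.066),('knobT',378,116,.066),('knobB',378,298,.066),('slotL',336,402,.052),('slotR',402,402,.052),('tipL',297,320,.052),('tipR',443,320,.052),('holeL',319,462,.052),('holeR',420,462,.052),('b1',187,58,.017),('b2',516,57,.017),('b3',350,330,.017)): print(n,Z(x,y,z).round(1))
```

```text
knobL [ 51.3 -10.7]
knobR [51.3 17.3]
knobT [65.   3.2]
knobB [37.   3.3]
slotL [14.1 -4. ]
slotR [14.1  7.8]
tipL [ 29.4 -10.6]
tipR [29.4 14.8]
holeL [ 2.  -7.4]
holeR [ 2.  11.3]
b1 [ 76.5 -36.1]
b2 [76.3 32.8]
b3 [17.  -2.2]
```

Call:
{"method": "send_rows", "body": {
  "motion": [
    {"x": 0.5, "y": 0.12, "z": 0, "rx": 0, "ry": 0, "rz": 0, "jaw": 4.0},
    {"x": 0.7, "y": 0, "z": 0, "rx": 0, "ry": 0, "rz": 0, "jaw": 4.0},
    {"x": 0.6, "y": 0, "z": 0, "rx": 0, "ry": 0, "rz": 0, "jaw": 4.0},
    {"x": 0.2, "y": 0, "z": 0, "rx": 0, "ry": 0, "rz": 0, "jaw": 4.0},
    {"x": 0, "y": 0, "z": 0, "rx": 0, "ry": 0, "rz": 0, "jaw": 4.0}
  ]
}}

```text
clock: 8.4
tool_pos: [0.5393, 0.161, 0.0517]
eef_rot: [0.994, -0.11, 0.0, 0.0]
contact_force: [0.0, -0.1, -3.5]
opening: 0.587
finger_force: 30.0
```

Call:
{"method": "send_rows", "body": {
  "motion": [
    {"x": 0.2, "y": 0, "z": 0, "rx": 0, "ry": 0, "rz": 0, "jaw": 4.0},
    {"x": 0.2, "y": 0, "z": 0, "rx": 0, "ry": 0, "rz": 0, "jaw": 4.0},
    {"x": 0.2, "y": 0, "z": 0, "rx": 0, "ry": 0, "rz": 0, "jaw": 4.0},
    {"x": 0, "y": 0, "z": 0, "rx": 0, "ry": 0, "rz": 0, "jaw": 4.0},
    {"x": 0, "y": 0, "z": 0, "rx": 0, "ry": 0, "rz": 0, "jaw": 4.0}
  ]
}}

```text
clock: 8.9
tool_pos: [0.5446, 0.1599, 0.0517]
eef_rot: [0.994, -0.109, -0.0, 0.0]
contact_force: [-1.0, 0.1, -3.4]
opening: 0.588
finger_force: 30.0
```

Call:
{"method": "send_rows", "body": {
  "motion": [
    {"x": 0.2, "y": 0, "z": 0, "rx": 0, "ry": 0, "rz": 0, "jaw": 4.0},
    {"x": 0.2, "y": 0, "z": 0, "rx": 0, "ry": 0, "rz": 0, "jaw": 4.0},
    {"x": 0.2, "y": 0, "z": 0, "rx": 0, "ry": 0, "rz": 0, "jaw": 4.0},
    {"x": 0.2, "y": 0, "z": 0, "rx": 0, "ry": 0, "rz": 0, "jaw": 4.0},
    {"x": 0, "y": 0, "z": 0, "rx": 0, "ry": 0, "rz": 0, "jaw": 4.0}
  ]
}}

```text
clock: 9.4
tool_pos: [0.5529, 0.158, 0.0517]
eef_rot: [0.994, -0.11, 0.0, 0.0]
contact_force: [1.3, 0.4, -3.1]
opening: 0.585
finger_force: 30.0
```

Call:
{"method": "send_rows", "body": {
  "motion": [
    {"x": 0.2, "y": 0, "z": 0, "rx": 0, "ry": 0, "rz": 0, "jaw": 4.0},
    {"x": 0.2, "y": 0, "z": 0, "rx": 0, "ry": 0, "rz": 0, "jaw": 4.0},
    {"x": 0.2, "y": 0, "z": 0, "rx": 0, "ry": 0, "rz": 0, "jaw": 4.0},
    {"x": 0.2, "y": 0, "z": 0, "rx": 0, "ry": 0, "rz": 0, "jaw": 4.0},
    {"x": 0, "y": 0, "z": 0, "rx": 0, "ry": 0, "rz": 0, "jaw": 4.0}
  ]
}}

```text
clock: 9.9
tool_pos: [0.5607, 0.1563, 0.0517]
eef_rot: [0.994, -0.109, 0.0, 0.0]
contact_force: [0.2, 0.1, -3.9]
opening: 0.585
finger_force: 30.0
```

Call:
{"method": "send_rows", "body": {
  "motion": [
    {"x": 0.15, "y": 0, "z": 0, "rx": 0, "ry": 0, "rz": 0, "jaw": 4.0},
    {"x": 0.15, "y": 0, "z": 0, "rx": 0, "ry": 0, "rz": 0, "jaw": 4.0},
    {"x": 0.15, "y": 0, "z": 0, "rx": 0, "ry": 0, "rz": 0, "jaw": 4.0},
    {"x": 0, "y": 0, "z": 0, "rx": 0, "ry": 0, "rz": 0, "jaw": 4.0},
    {"x": 0, "y": 0, "z": 0, "rx": 0, "ry": 0, "rz": 0, "jaw": 4.0}
  ]
}}

```text
clock: 10.4
tool_pos: [0.5646, 0.1554, 0.0517]
eef_rot: [0.994, -0.109, -0.0, 0.0]
contact_force: [-0.0, 0.2, -3.3]
opening: 0.588
finger_force: 30.0
```

Call:
{"method": "send_rows", "body": {
  "motion": [
    {"x": 0.1, "y": 0, "z": 0, "rx": 0, "ry": 0, "rz": 0, "jaw": 4.0},
    {"x": 0.1, "y": 0, "z": 0, "rx": 0, "ry": 0, "rz": 0, "jaw": 4.0},
    {"x": 0, "y": 0, "z": 0, "rx": 0, "ry": 0, "rz": 0, "jaw": 4.0},
    {"x": 0, "y": 0, "z": 0, "rx": 0, "ry": 0, "rz": 0, "jaw": 4.0},
    {"x": 0, "y": 0, "z": 0, "rx": 0, "ry": 0, "rz": 0, "jaw": 4.0}
  ]
}}

```text
clock: 10.9
tool_pos: [0.5665, 0.155, 0.0517]
eef_rot: [0.994, -0.109, -0.0, 0.0]
contact_force: [0.8, 0.3, -2.4]
opening: 0.587
finger_force: 30.0
```

Call:
{"method": "send_rows", "body": {
  "motion": [
    {"x": 0.05, "y": 0, "z": 0, "rx": 0, "ry": 0, "rz": 0, "jaw": 4.0},
    {"x": 0.05, "y": 0, "z": 0, "rx": 0, "ry": 0, "rz": 0, "jaw": 4.0},
    {"x": 0, "y": 0, "z": 0, "rx": 0, "ry": 0, "rz": 0, "jaw": 4.0},
    {"x": 0, "y": 0, "z": 0, "rx": 0, "ry": 0, "rz": 0, "jaw": 4.0},
    {"x": 0, "y": 0, "z": 0, "rx": 0, "ry": 0, "rz": 0, "jaw": 4.0}
  ]
}}

```text
clock: 11.4
tool_pos: [0.5675, 0.1548, 0.0517]
eef_rot: [0.994, -0.109, -0.0, 0.0]
contact_force: [0.4, 0.2, -2.6]
opening: 0.59
finger_force: 30.0
```

Call:
{"method": "send_rows", "body": {
  "motion": [
    {"x": 0.05, "y": 0, "z": 0, "rx": 0, "ry": 0, "rz": 0, "jaw": 4.0},
    {"x": 0.05, "y": 0, "z": 0, "rx": 0, "ry": 0, "rz": 0, "jaw": 4.0},
    {"x": 0, "y": 0, "z": 0, "rx": 0, "ry": 0, "rz": 0, "jaw": 4.0},
    {"x": 0, "y": 0, "z": 0, "rx": 0, "ry": 0, "rz": 0, "jaw": 4.0},
    {"x": 0, "y": 0, "z": 0, "rx": 0, "ry": 0, "rz": 0, "jaw": 4.0}
  ]
}}

```text
clock: 11.9
tool_pos: [0.5685, 0.1546, 0.0517]
eef_rot: [0.994, -0.109, 0.0, 0.0]
contact_force: [-0.9, 0.1, -3.6]
opening: 0.585
finger_force: 30.0
```

Call:
{"method": "send_rows", "body": {
  "motion": [
    {"x": 0.05, "y": 0, "z": 0, "rx": 0, "ry": 0, "rz": 0, "jaw": 4.0},
    {"x": 0, "y": 0, "z": 0, "rx": 0, "ry": 0, "rz": 0, "jaw": 4.0},
    {"x": 0, "y": 0, "z": 0, "rx": 0, "ry": 0, "rz": 0, "jaw": 4.0},
    {"x": 0, "y": 0, "z": 0, "rx": 0, "ry": 0, "rz": 0, "jaw": 4.0},
    {"x": 0, "y": 0, "z": 0, "rx": 0, "ry": 0, "rz": 0, "jaw": 4.0}
  ]
}}

```text
clock: 12.4
tool_pos: [0.569, 0.1545, 0.0517]
eef_rot: [0.994, -0.109, 0.0, 0.0]
contact_force: [-0.3, -0.5, -3.6]
opening: 0.583
finger_force: 30.0
```

Call:
{"method": "send_rows", "body": {
  "motion": [
    {"x": 0.05, "y": 0, "z": 0, "rx": 0, "ry": 0, "rz": 0, "jaw": 4.0},
    {"x": 0, "y": 0, "z": 0, "rx": 0, "ry": 0, "rz": 0, "jaw": 4.0},
    {"x": 0, "y": 0, "z": 0, "rx": 0, "ry": 0, "rz": 0, "jaw": 4.0},
    {"x": 0, "y": 0, "z": 0, "rx": 0, "ry": 0, "rz": 0, "jaw": 4.0},
    {"x": 0, "y": 0, "z": 0, "rx": 0, "ry": 0, "rz": 0, "jaw": 4.0}
  ]
}}

```text
clock: 12.9
tool_pos: [0.5695, 0.1544, 0.0517]
eef_rot: [0.994, -0.109, -0.0, 0.0]
contact_force: [0.0, -1.1, -3.3]
opening: 0.586
finger_force: 30.0
```

Call:
{"method": "send_rows", "body": {
  "motion": [
    {"x": 0.05, "y": 0, "z": 0, "rx": 0, "ry": 0, "rz": 0, "jaw": 4.0},
    {"x": 0, "y": 0, "z": 0, "rx": 0, "ry": 0, "rz": 0, "jaw": 4.0},
    {"x": 0.05, "y": 0, "z": 0, "rx": 0, "ry": 0, "rz": 0, "jaw": 4.0},
    {"x": 0, "y": 0, "z": 0, "rx": 0, "ry": 0, "rz": 0, "jaw": 4.0},
    {"x": 0, "y": 0, "z": 0, "rx": 0, "ry": 0, "rz": 0, "jaw": 4.0}
  ]
}}

```text
clock: 13.4
tool_pos: [0.5702, 0.1542, 0.0517]
eef_rot: [0.994, -0.109, -0.0, 0.0]
contact_force: [-0.1, -0.3, -2.3]
opening: 0.589
finger_force: 30.0
```

Call:
{"method": "send_rows", "body": {
  "motion": [
    {"x": 0.05, "y": 0, "z": 0, "rx": 0, "ry": 0, "rz": 0, "jaw": 4.0},
    {"x": 0, "y": 0, "z": 0, "rx": 0, "ry": 0, "rz": 0, "jaw": 4.0},
    {"x": 0, "y": 0, "z": 0, "rx": 0, "ry": 0, "rz": 0, "jaw": 4.0},
    {"x": 0, "y": 0, "z": 0, "rx": 0, "ry": 0, "rz": 0, "jaw": 4.0},
    {"x": 0, "y": 0, "z": 0, "rx": 0, "ry": 0, "rz": 0, "jaw": 4.0}
  ]
}}

```text
clock: 13.9
tool_pos: [0.5704, 0.1541, 0.0517]
eef_rot: [0.994, -0.109, -0.0, 0.0]
contact_force: [-2.4, 1.0, -1.0]
opening: 0.586
finger_force: 30.0
```

Contact felt at about x = 0.5703. I'll back off to the centre and lower gently.

Call:
{"method": "send_rows", "body": {
  "motion": [
    {"x": -0.2, "y": 0, "z": 0, "rx": 0, "ry": 0, "rz": 0, "jaw": 4.0},
    {"x": 0, "y": 0, "z": 0, "rx": 0, "ry": 0, "rz": 0, "jaw": 4.0},
    {"x": 0, "y": 0, "z": 0.2, "rx": 0, "ry": 0, "rz": 0, "jaw": 4.0},
    {"x": 0, "y": 0, "z": 0.1, "rx": 0, "ry": 0, "rz": 0, "jaw": 4.0},
    {"x": 0, "y": 0, "z": 0, "rx": 0, "ry": 0, "rz": 0, "jaw": 4.0}
  ]
}}

```text
clock: 14.4
tool_pos: [0.5691, 0.1543, 0.0485]
eef_rot: [0.994, -0.109, 0.0, 0.0]
contact_force: [0.0, 0.3, -3.2]
opening: 0.587
finger_force: 30.0
```

Call:
{"method": "send_rows", "body": {
  "motion": [
    {"x": 0, "y": 0, "z": 0.05, "rx": 0, "ry": 0, "rz": 0, "jaw": 4.0},
    {"x": 0, "y": 0, "z": 0.05, "rx": 0, "ry": 0, "rz": 0, "jaw": 4.0},
    {"x": 0, "y": 0, "z": 0, "rx": 0, "ry": 0, "rz": 0, "jaw": 4.0},
    {"x": 0, "y": 0, "z": 0, "rx": 0, "ry": 0, "rz": 0, "jaw": 4.0},
    {"x": 0, "y": 0, "z": 0, "rx": 0, "ry": 0, "rz": 0, "jaw": 4.0}
  ]
}}

```text
clock: 14.9
tool_pos: [0.569, 0.1545, 0.0477]
eef_rot: [0.994, -0.109, 0.0, 0.0]
contact_force: [0.7, -0.3, -2.2]
opening: 0.588
finger_force: 30.0
```

Call:
{"method": "send_rows", "body": {
  "motion": [
    {"x": 0, "y": 0, "z": 0.05, "rx": 0, "ry": 0, "rz": 0, "jaw": 4.0},
    {"x": 0, "y": 0, "z": 0.05, "rx": 0, "ry": 0, "rz": 0, "jaw": 4.0},
    {"x": 0, "y": 0, "z": 0, "rx": 0, "ry": 0, "rz": 0, "jaw": 4.0},
    {"x": 0, "y": 0, "z": 0, "rx": 0, "ry": 0, "rz": 0, "jaw": 4.0},
    {"x": 0, "y": 0, "z": 0, "rx": 0, "ry": 0, "rz": 0, "jaw": 4.0}
  ]
}}

```text
clock: 15.4
tool_pos: [0.569, 0.1545, 0.0467]
eef_rot: [0.994, -0.109, 0.0, 0.0]
contact_force: [0.6, -0.2, -3.9]
opening: 0.583
finger_force: 30.0
```

The underside is about 32.7 mm up, already below the collar top and free of force. I'll continue to the lower weight.

Call:
{"method": "send_rows", "body": {
  "motion": [
    {"x": 0, "y": 0, "z": 0.05, "rx": 0, "ry": 0, "rz": 0, "jaw": 4.0},
    {"x": 0, "y": 0, "z": 0.05, "rx": 0, "ry": 0, "rz": 0, "jaw": 4.0},
    {"x": 0, "y": 0, "z": 0, "rx": 0, "ry": 0, "rz": 0, "jaw": 4.0},
    {"x": 0, "y": 0, "z": 0, "rx": 0, "ry": 0, "rz": 0, "jaw": 4.0},
    {"x": 0, "y": 0, "z": 0, "rx": 0, "ry": 0, "rz": 0, "jaw": 4.0}
  ]
}}

```text
clock: 15.9
tool_pos: [0.569, 0.1545, 0.0457]
eef_rot: [0.994, -0.109, 0.0, 0.0]
contact_force: [0.5, -0.4, -3.0]
opening: 0.582
finger_force: 30.0
```

Call:
{"method": "send_rows", "body": {
  "motion": [
    {"x": 0, "y": 0, "z": 0.05, "rx": 0, "ry": 0, "rz": 0, "jaw": 4.0},
    {"x": 0, "y": 0, "z": 0, "rx": 0, "ry": 0, "rz": 0, "jaw": 4.0},
    {"x": 0, "y": 0, "z": 0.05, "rx": 0, "ry": 0, "rz": 0, "jaw": 4.0},
    {"x": 0, "y": 0, "z": 0, "rx": 0, "ry": 0, "rz": 0, "jaw": 4.0},
    {"x": 0, "y": 0, "z": 0, "rx": 0, "ry": 0, "rz": 0, "jaw": 4.0}
  ]
}}

```text
clock: 16.4
tool_pos: [0.569, 0.1545, 0.0447]
eef_rot: [0.994, -0.109, 0.0, 0.0]
contact_force: [0.4, -0.8, -3.6]
opening: 0.585
finger_force: 30.0
```

Nearly flat now (0.6 mm above). Before turning, I'll pin down the lower weight's slot direction from the earlier pictures.

Run:
```python
from h import *
def ang(a,b): d=np.array(b)-a; return np.degrees(np.arctan2(d[1],d[0])).round(1)
s=load('w6');Z=lambda x,y,z=.03: pt(s,130+x/2.5,90+y/2.5,z,True)[:2]
print('w6 flats',ang(Z(345,3),Z(215,72)),ang(Z(480,248),Z(375,300)),'A,C',Z(193,180).round(4),Z(243,267).round(4),'mouth perp',ang(Z(243,267),Z(193,180))+90)
s=load('w5');Z=lambda x,y,z=.03: pt(s,130+x/2.5,90+y/2.5,z,True)[:2]
print('w5 mouth perp',ang(Z(240,203),Z(199,131)), 'flat',ang(Z(435,180),Z(330,236)))
s=load('w4');Z=lambda x,y,z=.03: pt(s,25+x/4,120+y/4,z,True)[:2]
print('w4 flats',ang(Z(178,130),Z(62,205)),ang(Z(315,385),Z(205,465)))
s=load('top0');Z=lambda x,y,z=.03: pt(s,195+x/5.7,170+y/5.7,z)[:2]
print('top flats',ang(Z(235,215),Z(165,250)),ang(Z(205,95),Z(135,110)),'mouth',ang(Z(122,210),Z(107,163)))
# edge pixels by Hough on mask in w6
im=load('w6')['img'];m=((im.min(2)>243)).astype(np.uint8)*255
for l in (cv2.HoughLinesP(cv2.Canny(im[80:215,180:345],60,150),1,np.pi/360,14,minLineLength=18,maxLineGap=3)[:,0]):
    a=pt(load('w6'),l[0]+180,l[1]+80,.03,True)[:2];b=pt(load('w6'),l[2]+180,l[3]+80,.03,True)[:2]
    print((l+[180,80,180,80]),ang(a,b),np.linalg.norm(a-b).round(3))
```

```text
w6 flats 104.5 104.5 A,C [0.577  0.1875] [0.5577 0.182 ] mouth perp 105.6
w5 mouth perp 15.7 flat 105.7
w4 flats 99.0 107.1
top flats 117.5 102.8 mouth 19.1
[193 191 208 210] -156.3 0.012
[213 119 267  90] -75.3 0.029
[305 157 313 181] -173.3 0.013
[271 209 291 209] -102.6 0.01
[186 149 189 125] -21.8 0.012
[331 167 332 145] -13.8 0.011
[207 160 207 139] -14.3 0.01
[226 196 249 210] -135.1 0.014
[199  96 218 117] -151.7 0.014
[242 181 256 201] -158.9 0.012
[252 210 270 213] -112.5 0.009
[244 183 257 201] -158.0 0.011
[189 112 206  86] -47.5 0.015
```

The lower slot points at 105° world, so the loose slot must end at -75°. That needs a half-turned regrasp. I'll let the weight down the last bit and release.

Call:
{"method": "send_rows", "body": {
  "motion": [
    {"x": 0, "y": 0, "z": 0.03, "rx": 0, "ry": 0, "rz": 0, "jaw": 4.0},
    {"x": 0, "y": 0, "z": 0.03, "rx": 0, "ry": 0, "rz": 0, "jaw": 4.0},
    {"x": 0, "y": 0, "z": 0, "rx": 0, "ry": 0, "rz": 0, "jaw": 4.0},
    {"x": 0, "y": 0, "z": 0, "rx": 0, "ry": 0, "rz": 0, "jaw": 4.0},
    {"x": 0, "y": 0, "z": 0, "rx": 0, "ry": 0, "rz": 0, "jaw": 4.0}
  ]
}}

```text
clock: 16.9
tool_pos: [0.569, 0.1545, 0.0441]
eef_rot: [0.994, -0.109, 0.0, 0.0]
contact_force: [-0.3, 0.2, -3.8]
opening: 0.587
finger_force: 30.0
```

Call:
{"method": "send_rows", "body": {
  "motion": [
    {"x": 0, "y": 0, "z": 0, "rx": 0, "ry": 0, "rz": 0, "jaw": 8.8},
    {"x": 0, "y": 0, "z": 0, "rx": 0, "ry": 0, "rz": 0, "jaw": 8.8},
    {"x": 0, "y": 0, "z": 0, "rx": 0, "ry": 0, "rz": 0, "jaw": 8.8},
    {"x": 0, "y": 0, "z": 0, "rx": 0, "ry": 0, "rz": 0, "jaw": 8.8},
    {"x": 0, "y": 0, "z": 0, "rx": 0, "ry": 0, "rz": 0, "jaw": 8.8}
  ]
}}

```text
clock: 17.4
tool_pos: [0.5691, 0.1545, 0.0442]
eef_rot: [0.994, -0.109, 0.0, -0.0]
contact_force: [-0.1, -0.6, -0.1]
opening: 0.999
finger_force: 0.0
```

Run:
```python
from h import *
g=get_state();print(g['q'],g['contact_force'],g['tool_pos'])
```

```text
[-0.39622847  0.94770068  0.09312767  1.80917828 -0.19806457  0.39345368
 -1.9484988 ] [-0.05889392 -0.60126498 -0.12697771] [0.56908772 0.15449416 0.04422733]
```

Call:
{"method": "send_rows", "body": {
  "motion": [
    {"x": 0, "y": 0, "z": 0, "rx": 0, "ry": 0, "rz": -0.14, "jaw": 8.8},
    {"x": 0, "y": 0, "z": 0, "rx": 0, "ry": 0, "rz": -0.14, "jaw": 8.8},
    {"x": 0, "y": 0, "z": 0, "rx": 0, "ry": 0, "rz": -0.14, "jaw": 8.8},
    {"x": 0, "y": 0, "z": 0, "rx": 0, "ry": 0, "rz": -0.14, "jaw": 8.8},
    {"x": 0, "y": 0, "z": 0, "rx": 0, "ry": 0, "rz": -0.14, "jaw": 8.8}
  ]
}}

```text
clock: 17.9
tool_pos: [0.5691, 0.1544, 0.0441]
eef_rot: [0.971, 0.241, 0.0, 0.0]
contact_force: [0.2, 0.2, 0.4]
opening: 0.998
finger_force: 0.0
```

Call:
{"method": "send_rows", "body": {
  "motion": [
    {"x": 0, "y": 0, "z": 0, "rx": 0, "ry": 0, "rz": -0.14, "jaw": 8.8},
    {"x": 0, "y": 0, "z": 0, "rx": 0, "ry": 0, "rz": -0.14, "jaw": 8.8},
    {"x": 0, "y": 0, "z": 0, "rx": 0, "ry": 0, "rz": -0.14, "jaw": 8.8},
    {"x": 0, "y": 0, "z": 0, "rx": 0, "ry": 0, "rz": -0.14, "jaw": 8.8},
    {"x": 0, "y": 0, "z": 0, "rx": 0, "ry": 0, "rz": -0.14, "jaw": 8.8}
  ]
}}

```text
clock: 18.4
tool_pos: [0.5691, 0.1543, 0.0441]
eef_rot: [0.829, 0.559, 0.0, 0.0]
contact_force: [0.1, -0.1, 0.2]
opening: 1.002
finger_force: 0.0
```

Call:
{"method": "send_rows", "body": {
  "motion": [
    {"x": 0, "y": 0, "z": 0, "rx": 0, "ry": 0, "rz": -0.14, "jaw": 8.8},
    {"x": 0, "y": 0, "z": 0, "rx": 0, "ry": 0, "rz": -0.14, "jaw": 8.8},
    {"x": 0, "y": 0, "z": 0, "rx": 0, "ry": 0, "rz": -0.14, "jaw": 8.8},
    {"x": 0, "y": 0, "z": 0, "rx": 0, "ry": 0, "rz": -0.14, "jaw": 8.8},
    {"x": 0, "y": 0, "z": 0, "rx": 0, "ry": 0, "rz": -0.14, "jaw": 8.8}
  ]
}}

```text
clock: 18.9
tool_pos: [0.5691, 0.1542, 0.0441]
eef_rot: [0.587, 0.809, -0.0, 0.0]
contact_force: [-0.1, -0.1, 0.7]
opening: 1.001
finger_force: 0.0
```

Call:
{"method": "send_rows", "body": {
  "motion": [
    {"x": 0, "y": 0, "z": 0, "rx": 0, "ry": 0, "rz": -0.14, "jaw": 8.8},
    {"x": 0, "y": 0, "z": 0, "rx": 0, "ry": 0, "rz": -0.14, "jaw": 8.8},
    {"x": 0, "y": 0, "z": 0, "rx": 0, "ry": 0, "rz": -0.14, "jaw": 8.8},
    {"x": 0, "y": 0, "z": 0, "rx": 0, "ry": 0, "rz": -0.14, "jaw": 8.8},
    {"x": 0, "y": 0, "z": 0, "rx": 0, "ry": 0, "rz": -0.14, "jaw": 8.8}
  ]
}}

```text
clock: 19.4
tool_pos: [0.5691, 0.1541, 0.0441]
eef_rot: [0.274, 0.962, -0.0, 0.0]
contact_force: [0.2, 0.6, -0.5]
opening: 1.001
finger_force: 0.0
```

Call:
{"method": "send_rows", "body": {
  "motion": [
    {"x": 0, "y": 0, "z": 0, "rx": 0, "ry": 0, "rz": -0.14, "jaw": 8.8},
    {"x": 0, "y": 0, "z": 0, "rx": 0, "ry": 0, "rz": -0.14, "jaw": 8.8},
    {"x": 0, "y": 0, "z": 0, "rx": 0, "ry": 0, "rz": -0.06, "jaw": 8.8},
    {"x": 0, "y": 0, "z": 0, "rx": 0, "ry": 0, "rz": 0, "jaw": 8.8},
    {"x": 0, "y": 0, "z": 0, "rx": 0, "ry": 0, "rz": 0, "jaw": 8.8}
  ]
}}

```text
clock: 19.9
tool_pos: [0.5691, 0.1542, 0.044]
eef_rot: [0.111, 0.994, -0.0, 0.0]
contact_force: [-0.1, -1.1, -0.4]
opening: 1.001
finger_force: 0.0
```

Run:
```python
from h import *
s=take('wrist','w7')
g=get_state();r=g['eef_rot'];print(g['clock'],np.round(g['tool_pos'],4),np.degrees(2*np.arctan2(r[1],r[0])),np.round(r,4),g['q'],np.round(g['contact_force'],1))
```

```text
19.95 [0.5691 0.1543 0.0441] 167.26144984336017 [ 1.109e-01  9.938e-01 -2.000e-04  1.000e-04] [ 0.00246325  1.0156333  -0.62339295  1.78704361  0.93464445  0.6651569
  0.17165546] [-0.3 -0.8  0.2]
```

Call:
{"method": "send_rows", "body": {
  "motion": [
    {"x": 0, "y": 0, "z": 0, "rx": 0, "ry": 0, "rz": 0, "jaw": 4.8},
    {"x": 0, "y": 0, "z": 0, "rx": 0, "ry": 0, "rz": 0, "jaw": 4.8},
    {"x": 0, "y": 0, "z": 0, "rx": 0, "ry": 0, "rz": 0, "jaw": 4.8},
    {"x": 0, "y": 0, "z": 0, "rx": 0, "ry": 0, "rz": 0, "jaw": 4.8},
    {"x": 0, "y": 0, "z": 0, "rx": 0, "ry": 0, "rz": 0, "jaw": 4.8}
  ],
  "grip_force": 10
}}

```text
clock: 20.45
tool_pos: [0.569, 0.1545, 0.0441]
eef_rot: [0.11, 0.994, -0.0, 0.0]
contact_force: [-0.0, -0.2, 0.1]
opening: 0.591
finger_force: 10.0
```

Call:
{"method": "send_rows", "body": {
  "motion": [
    {"x": 0, "y": 0, "z": 0, "rx": 0, "ry": 0, "rz": 0.04, "jaw": 4.8},
    {"x": 0, "y": 0, "z": 0, "rx": 0, "ry": 0, "rz": 0.08, "jaw": 4.8},
    {"x": 0, "y": 0, "z": 0, "rx": 0, "ry": 0, "rz": 0.08, "jaw": 4.8},
    {"x": 0, "y": 0, "z": 0, "rx": 0, "ry": 0, "rz": 0.08, "jaw": 4.8},
    {"x": 0, "y": 0, "z": 0, "rx": 0, "ry": 0, "rz": 0.08, "jaw": 4.8}
  ]
}}

```text
clock: 20.95
tool_pos: [0.5691, 0.1543, 0.0441]
eef_rot: [0.288, 0.958, -0.0, 0.0]
contact_force: [0.3, 0.3, -0.8]
opening: 0.586
finger_force: 10.0
```

Call:
{"method": "send_rows", "body": {
  "motion": [
    {"x": 0, "y": 0, "z": 0, "rx": 0, "ry": 0, "rz": 0.08, "jaw": 4.8},
    {"x": 0, "y": 0, "z": 0, "rx": 0, "ry": 0, "rz": 0.08, "jaw": 4.8},
    {"x": 0, "y": 0, "z": 0, "rx": 0, "ry": 0, "rz": 0.08, "jaw": 4.8},
    {"x": 0, "y": 0, "z": 0, "rx": 0, "ry": 0, "rz": 0.08, "jaw": 4.8},
    {"x": 0, "y": 0, "z": 0, "rx": 0, "ry": 0, "rz": 0.08, "jaw": 4.8}
  ]
}}

```text
clock: 21.45
tool_pos: [0.5689, 0.1544, 0.0441]
eef_rot: [0.472, 0.881, -0.0, -0.0]
contact_force: [-0.6, 0.7, -0.0]
opening: 0.59
finger_force: 10.0
```

Call:
{"method": "send_rows", "body": {
  "motion": [
    {"x": 0, "y": 0, "z": 0, "rx": 0, "ry": 0, "rz": 0.08, "jaw": 4.8},
    {"x": 0, "y": 0, "z": 0, "rx": 0, "ry": 0, "rz": 0.08, "jaw": 4.8},
    {"x": 0, "y": 0, "z": 0, "rx": 0, "ry": 0, "rz": 0.08, "jaw": 4.8},
    {"x": 0, "y": 0, "z": 0, "rx": 0, "ry": 0, "rz": 0.08, "jaw": 4.8},
    {"x": 0, "y": 0, "z": 0, "rx": 0, "ry": 0, "rz": 0.01, "jaw": 4.8}
  ]
}}

```text
clock: 21.95
tool_pos: [0.5688, 0.1547, 0.0441]
eef_rot: [0.61, 0.793, -0.0, -0.0]
contact_force: [-0.2, 0.8, 0.3]
opening: 0.591
finger_force: 10.0
```

Run:
```python
from h import *
g=get_state();r=g['eef_rot'];print(g['clock'],np.round(g['tool_pos'],4),np.degrees(2*np.arctan2(r[1],r[0])),np.round(g['contact_force'],1))
```

```text
21.95 [0.5688 0.1547 0.0441] 104.87110319730527 [-0.2  0.8  0.3]
```

Call:
{"method": "send_rows", "body": {
  "motion": [
    {"x": 0, "y": 0, "z": 0, "rx": 0, "ry": 0, "rz": 0, "jaw": 8.8},
    {"x": 0, "y": 0, "z": 0, "rx": 0, "ry": 0, "rz": 0, "jaw": 8.8},
    {"x": 0, "y": 0, "z": 0, "rx": 0, "ry": 0, "rz": 0, "jaw": 8.8},
    {"x": 0, "y": 0, "z": 0, "rx": 0, "ry": 0, "rz": 0, "jaw": 8.8},
    {"x": 0, "y": 0, "z": 0, "rx": 0, "ry": 0, "rz": 0, "jaw": 8.8}
  ]
}}

```text
clock: 22.45
tool_pos: [0.569, 0.1544, 0.0441]
eef_rot: [0.609, 0.793, 0.0, 0.0]
contact_force: [-0.3, -0.0, -0.7]
opening: 0.993
finger_force: 0.0
```

Call:
{"method": "send_rows", "body": {
  "motion": [
    {"x": 0, "y": 0, "z": -1, "rx": 0, "ry": 0, "rz": 0, "jaw": 8.8},
    {"x": 0, "y": 0, "z": -3, "rx": 0, "ry": 0, "rz": 0, "jaw": 8.8},
    {"x": 0, "y": 0, "z": -3, "rx": 0, "ry": 0, "rz": 0, "jaw": 8.8},
    {"x": 0, "y": 0, "z": -3, "rx": 0, "ry": 0, "rz": 0, "jaw": 8.8},
    {"x": 0, "y": 0, "z": -2, "rx": 0, "ry": 0, "rz": 0, "jaw": 8.8}
  ]
}}

```text
clock: 22.95
tool_pos: [0.5696, 0.1549, 0.167]
eef_rot: [0.609, 0.793, 0.001, 0.001]
contact_force: [0.3, 0.8, -0.1]
opening: 1.001
finger_force: 0.0
```

Call:
{"method": "send_rows", "body": {
  "motion": [
    {"x": -2, "y": 0, "z": 0, "rx": 0, "ry": 0, "rz": 0, "jaw": 8.8},
    {"x": -3, "y": 0, "z": 0, "rx": 0, "ry": 0, "rz": 0, "jaw": 8.8},
    {"x": -2, "y": 0, "z": 0, "rx": 0, "ry": 0, "rz": 0, "jaw": 8.8},
    {"x": 0, "y": 0, "z": 0, "rx": 0, "ry": 0, "rz": 0, "jaw": 8.8},
    {"x": 0, "y": 0, "z": 0, "rx": 0, "ry": 0, "rz": 0, "jaw": 8.8}
  ]
}}

```text
clock: 23.45
tool_pos: [0.5869, 0.0873, 0.1646]
eef_rot: [0.61, 0.793, 0.0, -0.0]
contact_force: [-0.6, 0.1, 0.6]
opening: 0.998
finger_force: 0.0
```

Run:
```python
from h import *
s=take('wrist','w8');t=take('side','side1')
g=get_state();print(g['clock'],np.round(g['tool_pos'],4))
f=210/np.tan(np.radians(s['vertical_fov'])/2);E=np.array(s['extrinsics']);d=E[:3,:3].T@(np.array([.569,.154,.04])-E[:3,3]);h=np.hypot(*d[:2]);a=np.arctan2(h,-d[2])
u,v=int(s['cx']+f*a*d[0]/h),int(s['cy']-f*a*d[1]/h);v0=max(v-75,0);u0=max(u-75,0);print(u0,v0)
o=np.zeros((450,800,3),np.uint8);o[:,:450]=cv2.resize(s['img'][v0:v0+150,u0:u0+150],(450,450),interpolation=cv2.INTER_CUBIC)
o[:350,450:]=cv2.resize(t['img'][225:295,225:295],(350,350),interpolation=cv2.INTER_CUBIC);cv2.imwrite('pics/c8.png',o[:,:,::-1])
```

```text
23.55 [0.5866 0.0888 0.1646]
202 47
```

View pics/c8.png

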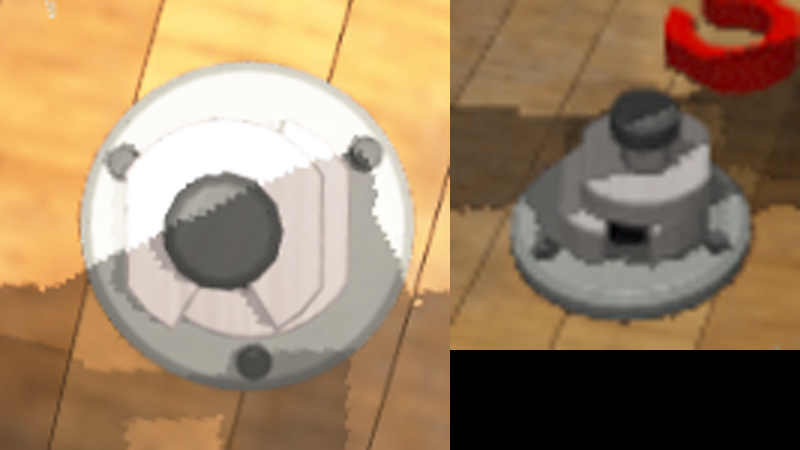

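The weight lies flat on the lower one. Its slot points down in the wrist crop, at about (215,310), opposite the lower slot at the top, and the flats of both weights are parallel. In the side view it sits level, so I'm handing the job in.

```bash
python3 -c "
from plant import *
print(finish_job())"
```

```text
the job is handed in; nothing more can be done
None
```

The loose weight is on the post, lying flat over the collar on the lower weight, with its slot turned opposite the lower one; the job took about 24 s and was handed in, but no verdict came back.

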